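# Put the mixed-up jars into the right gift boxes

## Robot

A 6-joint arm with a two-finger parallel gripper is mounted at the origin on the work surface. World frame = base frame: x ahead of the robot, y to its left, z up, the work surface at z = 0. Lengths are in m, angles in rad, forces in N, time in s.
With the tool pointing down it reaches from about 0.35 to 0.975 m from the base axis. Payload 4.9 kg.
Tool frame: the origin (TCP) lies at the very end of the fingers, on their centre line; the grasp point (between the pads) lies 19 mm behind it (grasp_offset is the distance from the TCP to the grasp point, in m); x points along the fingers, y is the direction in which the jaws open and shut, and the axes are right-handed (so a half turn about x gives the same grasp; the last joint's range is limited). The gripper opens to 85 mm and grips with 20 to 120 N. Pads are 22 mm wide; open, the fingers measure 114 mm over their backs; the gripper's body (76 mm by 85 mm) begins 54 mm behind the grasp point. The pads swing forward as they close: fully open they stand 13 mm farther back than shut.
Start: joints at [0.99, 0.053, 1.613, -0, 1.476, -0.119], TCP at [0.278, 0.56, 0.231] pointing down, gripper open.
Joint ranges: [-3.01, 3.01], [-1.01, 2.22], [0.06, 2.58], [-1.02, 4.17], [0.09, 2.62], [-3.14, 3.14]. Speed limits (rad/s): [2.57, 2.57, 3.14, 3.14, 3.14, 3.14].

## Interface

Orientations are given as a rotation vector (axis times angle).
In Python, from station import get_obs, get_image, camera_model, finish_job, grasp_offset gives the robot as it stands.
- The arm moves only by the shell command python3 -m crank 'ROWS' [OPENING] [FORCE]. ROWS is JSON, a list that holds one entry, the list of rows, each a list of 4 numbers: the shift along the world's x, y, z in m, then the turn about the world's z in degrees. In form: [[[dx, dy, dz, turn], ...]]. A call has 1 to 5 rows; each row is the pose to reach, as a shift and turn from the pose commanded when the call began; what a row does not reach only later rows make up. A row lasts 1/12 s, in which the tool goes at most 41.7 mm and 7.16 degrees, less where a joint would pass 70% of its speed; a pose out of reach is approached as far as the arm can. A call with a gripper value outside its range is refused whole. OPENING is the opening, from 0 (shut) to 1 (fully open), set as the call begins (- or left out, the last holds). The fingers move at their own pace and stop on an object; FORCE is the grip in N (left out, the last holds). Time passes only in rows, so rows that repeat a pose let the fingers close. It gives the time, the measured TCP pose, the force and the opening at its end, in the units of the state.
- get_obs(): the state, without advancing time (a new reading comes with each control period).
- get_image(name): name is "scene" or "top" or "wrist"; returns (picture, depth): 420x560x3 uint8, red, green, blue; 420x560 float32, m along the optical axis (not along the pixel's ray), 0 where there is no reading.
- camera_model(name): a dict with "fx", "fy", "cx", "cy" (pixels), "xyz" and "attitude" of the camera in the world. Camera axes: x right, y down, z forward; pixel columns grow to the right and rows downward; lengths in m; the calibration is good to about 2 mm. A picture is of the moment at which its call begins: read the wrist's pose just before it. camera_model takes no time and is no camera call; for the wrist camera it gives the pose at the moment of the call.
- finish_job(): hands the job in, once; it reports no verdict.
The state is a dict: "t": time; "q": joint angles; "dq": joint speeds; "effort": joint torques, N m; "tool_pos": TCP position; "tool_rot": TCP orientation; "contact_force": force on the tool from outside, world axes, zero at the start; "wrist_torque": the same for the moment, N m; "opening": finger opening in m.
Only numpy, scipy, OpenCV 4.12 (cv2) and the standard library are available. Lean on these libraries where they do the work, as an engineer would, in place of code of your own. Each camera call takes 0.05 s, during which the arm holds its last target.

## Task

The glass jars on the packing table are mixed up: put the white-lidded sample jar, now on the coaster, into the sloped display tray, slid down until it rests against the blue stop, and sort the others so that each stands in the recess of the gift box of its lid's colour (one of them may be right already). The coaster, once cleared, is a handy place to park a jar while you swap. Set the jars down gently: never drop one or knock one over.

Things in the scene. Friction and masses are not known exactly. Their poses are not given: they have to be found in the camera images.
- gold_jar_center (a point): Small upright round glass jar with cream contents and a golden yellow screw lid. Straight cylinder 56 mm in diameter, 70 mm tall, about 160 g; the lid is the top 17 mm, equally wide; grip it anywhere on its side with 20 to 40 N. The point is the jar's centre, 35 mm above its underside; z runs up its axis.
- red_jar_center (a point): Small upright round glass jar with cream contents and a red screw lid. Straight cylinder 56 mm in diameter, 70 mm tall, about 160 g; the lid is the top 17 mm, equally wide; grip it anywhere on its side with 20 to 40 N. The point is the jar's centre, 35 mm above its underside; z runs up its axis.
- green_jar_center (a point): Small upright round glass jar with cream contents and a dark green screw lid. Straight cylinder 56 mm in diameter, 70 mm tall, about 160 g; the lid is the top 17 mm, equally wide; grip it anywhere on its side with 20 to 40 N. The point is the jar's centre, 35 mm above its underside; z runs up its axis.
- white_jar_center (a point): Small upright round glass jar with cream contents and a white screw lid (the display sample). Straight cylinder 56 mm in diameter, 70 mm tall, about 160 g; the lid is the top 17 mm, equally wide; grip it anywhere on its side with 20 to 40 N. The point is the jar's centre, 35 mm above its underside; z runs up its axis.
- gold_box_seat (a point): Fixed open gift box, 130 x 130 mm, 43 mm tall, golden yellow outside and on its 12 mm rim; the pink lining, level with the rim, has a round recess in its middle, 80 mm in diameter, 8 mm deep, golden yellow floor; a jar stands in it with 12 mm play all round. The point is the middle of the recess floor, 35 mm above the table; z up, x and y along the box's sides.
- red_box_seat (a point): Fixed open gift box, 130 x 130 mm, 43 mm tall, red outside and on its 12 mm rim; the pink lining, level with the rim, has a round recess in its middle, 80 mm in diameter, 8 mm deep, red floor; a jar stands in it with 12 mm play all round. The point is the middle of the recess floor, 35 mm above the table; z up, x and y along the box's sides.
- green_box_seat (a point): Fixed open gift box, 130 x 130 mm, 43 mm tall, dark green outside and on its 12 mm rim; the pink lining, level with the rim, has a round recess in its middle, 80 mm in diameter, 8 mm deep, dark green floor; a jar stands in it with 12 mm play all round. The point is the middle of the recess floor, 35 mm above the table; z up, x and y along the box's sides.
- coaster_top (a point): Fixed flat round cork coaster with a dark grey top, 100 mm in diameter, 4 mm high: the parking spot. The point is the middle of its upper face; z up.
- tray_seat (a point): Fixed white tray, floor sloping 0.26 rad down to a blue stop (22 mm high, square to the floor); 130 mm long, 82 mm wide inside, side walls 10 mm. A jar stands square to the slope and does not slide by itself. The point: where a jar's CENTRE is when it is home, mid-width, against the stop, 35 mm off the floor, 56.9 mm over the table. x level, pointing downhill, y across, z up (not tilted).
Not all that is in view belongs to the job. What is shaped like the part that bears red_box_seat but purple is not meant.

How it is judged:
At the end, for the whole second after the job is handed in: Gold, red and green jars each upright (0.06 rad) on the recess floor of the box of their colour, within 14 mm of its middle; white jar on the sloping floor (leaning 0.19 to 0.33 rad), centre within 6 mm of its place at the stop lengthwise, 16 mm across, 7 mm in height; all at rest (horizontal distance between gold_jar_center and gold_box_seat below 0.014 m and z of gold_jar_center in the frame of gold_box_seat between 0.031 and 0.0385 m and angle between each of gold_jar_center, red_jar_center, green_jar_center's own z axis and vertical below 0.06 rad and horizontal distance between red_jar_center and red_box_seat below 0.014 m and z of red_jar_center in the frame of red_box_seat between 0.031 and 0.0385 m and horizontal distance between green_jar_center and green_box_seat below 0.014 m and z of green_jar_center in the frame of green_box_seat between 0.031 and 0.0385 m and x of white_jar_center in the frame of tray_seat between -0.006 and 0.006 m and y of white_jar_center in the frame of tray_seat between -0.016 and 0.016 m and z of white_jar_center in the frame of tray_seat between -0.007 and 0.007 m and angle between white_jar_center's own z axis and vertical between 0.19 and 0.33 rad and linear speed of each of gold_jar, red_jar, green_jar, white_jar below 0.02 m/s); the robot touches nothing.
It fails at once if a jar is knocked over (leans more than 0.8 rad) (angle between any of gold_jar_center, red_jar_center, green_jar_center, white_jar_center's own z axis and vertical above 0.8 rad).
It fails at once if a jar is dropped: it moves faster than 0.8 m/s (a fall of some 33 mm) while no finger touches it ((linear speed of gold_jar above 0.8 m/s and contact force between the fingers and gold_jar below 0.01 N) or (linear speed of red_jar above 0.8 m/s and contact force between the fingers and red_jar below 0.01 N) or (linear speed of green_jar above 0.8 m/s and contact force between the fingers and green_jar below 0.01 N) or (linear speed of white_jar above 0.8 m/s and contact force between the fingers and white_jar below 0.01 N)).
It also fails if it takes over 109 s, if anything falls off the work surface, if the arm or the gripper's body presses on something with over 40 N, if the wrist force passes 120 N, or if a joint passes its speed limit or range.

## Working session

There is one attempt and no reset: what is moved stays moved. The work goes in short steps, Python scripts to look and compute and a shell command to move; the robot and the scene stay as the last step left them, time stands still between calls to the robot, and variables do not carry over. Pictures are saved under pics/ and viewed, and the job is handed in when it is done.

```bash
ls; mkdir -p pics; python3 - <<'E'
from station import *
import cv2
print(get_obs()); print(grasp_offset)
for n in("scene","top"):
    print(camera_model(n))
    p,d=get_image(n); cv2.imwrite(f"pics/{n}0.png",p[:,:,::-1])
E
```

```text
pics
{'t': 0.0, 'q': array([ 9.89963842e-01,  5.33603427e-02,  1.61429360e+00, -3.89076688e-05,
        1.47596471e+00, -1.18986942e-01]), 'dq': array([-0.00049866,  0.00028038,  0.00165791, -0.00097165, -0.00029614,
       -0.00151116]), 'effort': array([ 7.98690598e-04, -3.93691099e+01, -3.70173061e+01, -5.14209637e-05,
        6.86397718e-03,  2.39679474e-05]), 'tool_pos': array([0.27816321, 0.55900144, 0.23006108]), 'tool_rot': array([ 0.36066153,  1.54094968, -0.36369427]), 'contact_force': array([ 0.33559376, -0.0790739 , -0.01060095]), 'wrist_torque': array([ 0.05053558,  0.00308929, -0.01422727]), 'opening': 0.08524722380490957}
0.0187
{'fx': 397.2621604231891, 'fy': 397.2621604231891, 'cx': 279.0166937713111, 'cy': 210.63608334121488, 'xyz': array([ 0.81218821, -0.48226106,  0.83885878]), 'attitude': array([-2.39628879, -0.72512256,  0.26338667])}
{'fx': 466.0128194851394, 'fy': 466.0128194851394, 'cx': 284.1414948492271, 'cy': 214.3387259127813, 'xyz': array([0.31768254, 0.02891904, 1.26329643]), 'attitude': array([-2.13502769,  2.19065604, -0.16526777])}
```

View pics/top0.png

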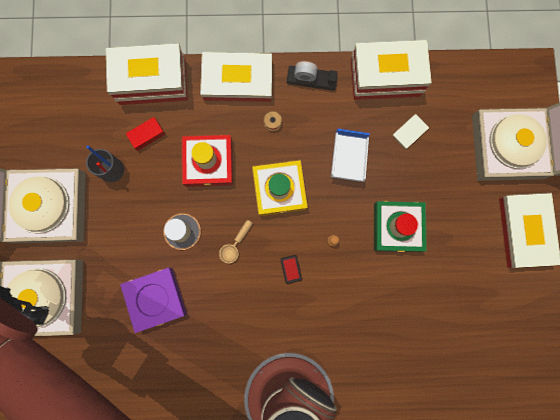

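View pics/scene0.png

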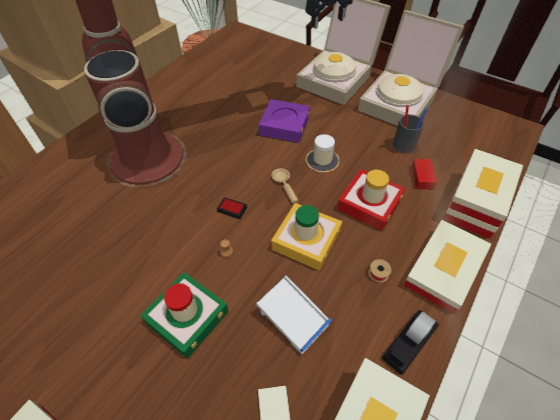

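The jars form a cycle: gold is in the red box (top px 203,153), green in the gold box (279,185), red in the green box (405,224), and white is on the coaster (177,230). The purple box (152,300) is the decoy. The tray is at (350,155), with its blue stop at the far side. Next I measure these positions.

```bash
cat > h.py <<'E'
from station import *
import numpy as np, cv2
from scipy.spatial.transform import Rotation as R
def pts(n):
    m=camera_model(n); p,d=get_image(n)
    v,u=np.mgrid[:420,:560]
    c=np.dstack([(u-m['cx'])/m['fx']*d,(v-m['cy'])/m['fy']*d,d])
    w=c@R.from_rotvec(m['attitude']).as_matrix().T+m['xyz']
    w[d<=0]=np.nan
    return p,w,m
def ray(m,u,v,z):
    r=R.from_rotvec(m['attitude']).as_matrix()@np.array([(u-m['cx'])/m['fx'],(v-m['cy'])/m['fy'],1])
    return m['xyz']+r*(z-m['xyz'][2])/r[2]
def colmask(p,c):
    h=cv2.cvtColor(p,cv2.COLOR_RGB2HSV).astype(int);H,S,V=h[...,0],h[...,1],h[...,2]
    if c=='red': return ((H<6)|(H>172))&(S>170)&(V>110)
    if c=='gold': return (H>18)&(H<32)&(S>170)&(V>120)
    if c=='green': return (H>55)&(H<90)&(S>120)&(V>40)
    if c=='blue': return (H>100)&(H<125)&(S>120)&(V>60)
    if c=='white': return (S<30)&(V>150)
E
cat > m.py <<'E'
from h import *
import sys
for n in sys.argv[1:]:
    p,w,m=pts(n)
    z=w[...,2]
    print(n)
    reg=(w[...,0]>.33)&(w[...,0]<.85)&(abs(w[...,1])<.42)
    for c in('gold','red','green','white'):
        for top,lo,hi in((.105,.095,.115),(.074,.066,.082)):
            k=colmask(p,c)&(z>lo)&(z<hi)&reg
            nn,l,st,ce=cv2.connectedComponentsWithStats(k.astype(np.uint8))
            for i in range(1,nn):
                if st[i,4]<150: continue
                ys,xs=np.where(l==i); 
                cnt=cv2.findContours((l==i).astype(np.uint8),cv2.RETR_EXTERNAL,cv2.CHAIN_APPROX_NONE)[0][0][:,0]
                q=np.array([ray(m,u,v,top)[:2] for u,v in cnt]).astype(np.float32)
                (cx,cy),r=cv2.minEnclosingCircle(q)
                print(' lid',c,st[i],np.round([cx,cy,r],4),'dz',np.nanmedian(z[l==i]).round(4), 'top-pts mean',np.nanmean(w[l==i],0).round(4))
    for c in('gold','red','green'):
        k=colmask(p,c)&(z>.038)&(z<.048)&reg
        nn,l,st,ce=cv2.connectedComponentsWithStats(k.astype(np.uint8))
        k=np.isin(l,[i for i in range(1,nn) if st[i,4]>60])
        ys,xs=np.where(k)
        if len(xs)<20: continue
        q=np.array([ray(m,u,v,.043)[:2] for u,v in zip(xs,ys)]).astype(np.float32)
        q=q[np.linalg.norm(q-np.median(q,0),axis=1)<.15]
        (cx,cy),s,a=cv2.minAreaRect(q)
        print(' box',c,np.round([cx,cy,*s],4),round(a,1),'dz',np.median(z[k]).round(4))
E
python3 m.py top scene; python3 - <<'E'
from h import *
p,w,m=pts('top')
cv2.imwrite('pics/tray.png',cv2.resize(p[115:200,310:390,::-1],None,fx=7,fy=7,interpolation=cv2.INTER_NEAREST))
cv2.imwrite('pics/coast.png',cv2.resize(p[200:260,150:210,::-1],None,fx=8,fy=8,interpolation=cv2.INTER_NEAREST))
k=colmask(p,'blue').copy();k[:, :315]=0;k[:,385:]=0;k[:115]=0;k[200:]=0
ys,xs=np.where(k);print(xs.min(),xs.max(),ys.min(),ys.max())
k2=colmask(p,'white').copy();k2[:, :325]=0;k2[:,374:]=0;k2[:122]=0;k2[190:]=0
q=w[k2];q=q[~np.isnan(q).any(1)]
# plane fit
A=np.c_[q[:,:2],np.ones(len(q))]
for i in range(5):
    s=np.linalg.lstsq(A,q[:,2],rcond=None)[0]; r=q[:,2]-A@s; g=abs(r)<.003; q=q[g];A=A[g]
print(s,'slope',np.arctan(np.hypot(*s[:2])),'dir deg',np.degrees(np.arctan2(-s[1],-s[0])),r.std(),len(q))
E
```

```text
top
 lid gold [192 142  21  22 354] [0.6347 0.2075 0.0278] dz 0.105 top-pts mean [0.6348 0.2071 0.1048]
 lid red [396 214  21  21 363] [ 0.4385 -0.3041  0.0276] dz 0.1045 top-pts mean [ 0.4386 -0.304   0.1044]
 lid green [269 174  21  21 341] [0.5479 0.0134 0.0268] dz 0.1049 top-pts mean [0.5481 0.0136 0.1048]
 lid white [359  70  71  17 565] [ 0.8249 -0.2957  0.0935] dz 0.0968 top-pts mean [ 0.8287 -0.2911  0.0971]
 lid white [121  74  60  17 538] [0.8278 0.3395 0.0782] dz 0.0969 top-pts mean [0.8286 0.3423 0.0972]
 lid white [165 219  21  21 365] [0.4436 0.2809 0.0276] dz 0.074 top-pts mean [0.4435 0.2811 0.0741]
 box gold [0.5527 0.0109 0.1311 0.13  ] 6.3 dz 0.0429
 box red [0.6334 0.2046 0.1304 0.1304] 0.6 dz 0.0431
 box green [ 0.4407 -0.3065  0.1292  0.1278] 88.5 dz 0.0424
scene
 lid gold [367 170  22  18 316] [0.6366 0.2015 0.0301] dz 0.1038 top-pts mean [0.6358 0.2026 0.1035]
 lid red [164 284  28  26 556] [ 0.4405 -0.3097  0.0297] dz 0.1048 top-pts mean [ 0.4404 -0.3093  0.1045]
 lid green [296 205  22  21 370] [0.5486 0.0071 0.0299] dz 0.1041 top-pts mean [0.5492 0.008  0.1038]
 lid white [337 359  48  61 846] [ 0.827  -0.2678  0.0605] dz 0.096 top-pts mean [ 0.8263 -0.2612  0.0961]
 lid white [315 135  20  15 229] [0.4454 0.2756 0.0309] dz 0.0728 top-pts mean [0.4448 0.2778 0.0727]
 box gold [0.5533 0.0085 0.1305 0.1331] 6.3 dz 0.0422
 box red [0.6334 0.2016 0.1302 0.1334] 0.4 dz 0.0417
 box green [ 0.442  -0.3104  0.1291  0.1313] 87.2 dz 0.0426
337 369 129 137
[-0.26547079  0.0457035   0.20902452] slope 0.263130356395292 dir deg -9.768295958053525 0.0014843595379892454 977
```

View pics/tray.png

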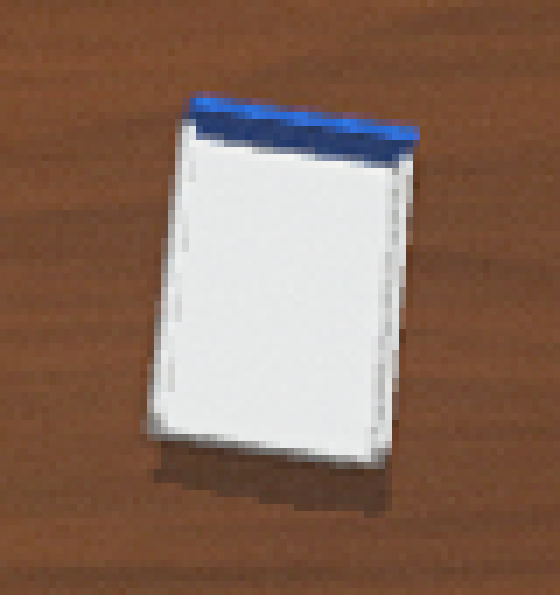

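View pics/coast.png

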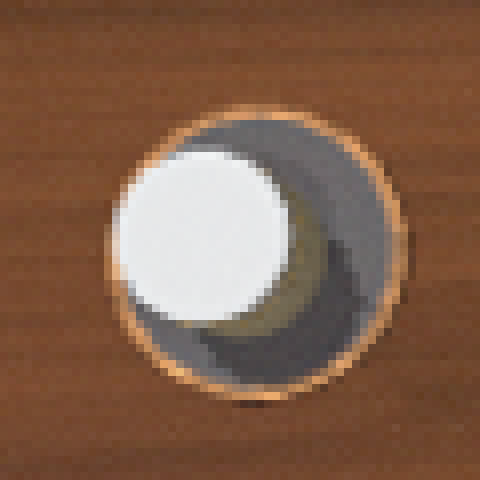

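```bash
python3 - <<'E'
from h import *
o=get_obs();M=R.from_rotvec(o['tool_rot']).as_matrix();print(M.round(3),'yaw of y',np.degrees(np.arctan2(M[1,1],M[0,1])))
c=camera_model('wrist');Mc=R.from_rotvec(c['attitude']).as_matrix()
print('cam in tool',(M.T@(c['xyz']-o['tool_pos'])).round(3),(M.T@Mc).round(2),c)
m=camera_model('top')
f=lambda u,v,z:ray(m,310+(u-3)/7,115+(v-3)/7,z)[:2].round(4)
print('stop base L,R',f(195,138,.0159),f(397,163,.0159))
print('stop top',f(190,97,.016+.022),f(419,132,.038))
print('uphill outer',f(150,435,.06),f(385,463,.06))
print('coaster',ray(m,150+(256-4)/8,200+(252-4)/8,.004))
E
```

```text
[[-0.001  0.446  0.895]
 [-0.001  0.895 -0.446]
 [-1.    -0.001 -0.   ]] yaw of y 63.54160819746862
cam in tool [-0.142  0.001 -0.077] [[-0.   -0.3   0.95]
 [ 1.    0.    0.  ]
 [-0.    0.95  0.3 ]] {'fx': 350.16751155670283, 'fy': 350.16751155670283, 'cx': 279.29197422990495, 'cy': 208.49807870445983, 'xyz': array([0.2097916 , 0.59443593, 0.37266205]), 'attitude': array([2.44058904, 1.51337424, 0.23249411])}
stop base L,R [ 0.7024 -0.1532] [ 0.6906 -0.2329]
stop top [ 0.7121 -0.1487] [ 0.6962 -0.2375]
uphill outer [ 0.5737 -0.1249] [ 0.5609 -0.2132]
coaster [0.44540041 0.27871524 0.004     ]
```

```bash
python3 -m crank '[[[0.02,-0.04,0.01,-5],[0.04,-0.08,0.02,-10],[0.06,-0.11,0.04,-10],[0.08,-0.14,0.06,-10],[0.09,-0.17,0.06,-10]]]' 1 30
```

```text
t: 0.67
tool_pos: [0.3705, 0.3891, 0.2953]
tool_rot: [0.502, 1.509, -0.494]
contact_force: [1.3, 0.6, 1.0]
opening: 0.0854
```

```bash
python3 -m crank '[[[0.02,-0.02,0,7],[0.03,-0.05,0,14],[0.04,-0.08,0,20],[0.05,-0.1,0,25],[0.05,-0.1,0,27]]]'; cat > wm.py <<'E'
from h import *
import sys
exec(open('m.py').read().replace('sys.argv[1:]',"['wrist']").replace('>.048','>.05'))
cv2.imwrite('pics/'+sys.argv[1],p[:,:,::-1])
np.save('w.npy',w)
o=get_obs();print(o['tool_pos'].round(4),m['xyz'].round(4))
E
python3 wm.py w1.png
```

```text
t: 1.08
tool_pos: [0.4198, 0.2864, 0.2913]
tool_rot: [0.129, 1.566, -0.131]
contact_force: [-0.1, 0.3, 0.7]
opening: 0.0852
wrist
 lid green [  32  306   54   43 1537] [0.5456 0.0182 0.0304] dz 0.1041 top-pts mean [0.5439 0.018  0.1036]
 lid white [ 253  171   52   50 2025] [0.4429 0.2818 0.028 ] dz 0.0733 top-pts mean [0.4426 0.2819 0.0733]
 box red [0.633  0.2056 0.1302 0.1296] 0.6 dz 0.0422
[0.4192 0.2877 0.2913] [0.3441 0.2999 0.4332]
```

```bash
python3 -m crank '[[[0.013,-0.004,-0.03,0],[0.023,-0.006,-0.06,0],[0.023,-0.006,-0.1,0],[0.023,-0.006,-0.13,0],[0.023,-0.006,-0.15,0]]]' 1 30; python3 -c "
from station import *; print(get_obs()['tool_pos'])"
```

```text
t: 1.55
tool_pos: [0.4394, 0.2829, 0.1371]
tool_rot: [0.128, 1.572, -0.132]
contact_force: [-0.5, 0.1, -0.2]
opening: 0.0854
[0.43940459 0.28292837 0.13706379]
```

```bash
python3 -m crank '[[[0,0,-0.03,0],[0,0,-0.05,0],[0,0,-0.07,0],[0,0,-0.07,0],[0,0,-0.07,0]]]'
```

```text
t: 1.97
tool_pos: [0.4403, 0.2835, 0.0702]
tool_rot: [0.129, 1.57, -0.131]
contact_force: [-0.4, -0.0, 0.6]
opening: 0.0855
```

```bash
python3 -m crank '[[[0.003,-0.002,-0.015,0],[0.003,-0.002,-0.03,0],[0.003,-0.002,-0.042,0],[0.003,-0.002,-0.042,0],[0.003,-0.002,-0.042,0]]]'
python3 -m crank '[[[0,0,0,0],[0,0,0,0],[0,0,0,0],[0,0,0,0],[0,0,0,0]]]' 0.4 30
python3 -m crank '[[[0,0,0,0],[0,0,0,0],[0,0,0,0],[0,0,0,0],[0,0,0,0]]]' 0.4 30
```

```text
t: 2.38
tool_pos: [0.4445, 0.2817, 0.0297]
tool_rot: [0.13, 1.567, -0.13]
contact_force: [-0.6, -0.4, -0.1]
opening: 0.0856
t: 2.8
tool_pos: [0.4454, 0.2818, 0.0308]
tool_rot: [0.13, 1.565, -0.129]
contact_force: [-1.4, -1.7, 5.6]
opening: 0.0552
t: 3.22
tool_pos: [0.4454, 0.2818, 0.0307]
tool_rot: [0.13, 1.565, -0.129]
contact_force: [-0.7, -0.5, 6.4]
opening: 0.0552
```

```bash
python3 -m crank '[[[0,0,0.03,0],[0,0,0.07,0],[0,0,0.11,0],[0.01,-0.02,0.14,0],[0.02,-0.05,0.15,0]]]'
python3 -m crank '[[[0.015,-0.036,0,0],[0.03,-0.072,0,0],[0.045,-0.108,0,0],[0.06,-0.144,0,0],[0.075,-0.18,0,0]]]'
python3 -m crank '[[[0.015,-0.036,0,0],[0.03,-0.072,0,0],[0.045,-0.108,0,0],[0.055,-0.14,0,0],[0.06,-0.16,0,0]]]'
python3 -m crank '[[[0,0,0,0],[0,0,0,0]]]'
python3 wm.py w2.png; python3 m.py top
```

```text
t: 3.63
tool_pos: [0.4669, 0.2336, 0.1856]
tool_rot: [0.13, 1.558, -0.123]
contact_force: [1.3, -0.1, -1.5]
opening: 0.0552
t: 4.05
tool_pos: [0.5394, 0.0498, 0.1787]
tool_rot: [0.13, 1.567, -0.129]
contact_force: [0.5, 0.8, -1.9]
opening: 0.055
t: 4.47
tool_pos: [0.5998, -0.1117, 0.1785]
tool_rot: [0.131, 1.567, -0.132]
contact_force: [0.3, 0.6, -1.5]
opening: 0.0552
t: 4.63
tool_pos: [0.5991, -0.1093, 0.1783]
tool_rot: [0.132, 1.568, -0.131]
contact_force: [-0.4, 0.2, -2.7]
opening: 0.0553
wrist
 lid green [ 421   60   92   95 6184] [0.548  0.012  0.0273] dz 0.1044 top-pts mean [0.5461 0.0139 0.1044]
 box green [ 0.4683 -0.2767  0.064   0.0773] 87.2 dz 0.0423
[ 0.5989 -0.1082  0.1784] [ 0.5237 -0.096   0.3204]
top
 lid gold [192 142  21  22 354] [0.6347 0.2075 0.0278] dz 0.1048 top-pts mean [0.6347 0.2071 0.1048]
 lid red [396 214  21  21 359] [ 0.4385 -0.3041  0.0276] dz 0.1045 top-pts mean [ 0.4386 -0.3039  0.1045]
 lid green [269 174  21  21 343] [0.5479 0.0134 0.0268] dz 0.1048 top-pts mean [0.548  0.0137 0.1049]
 lid white [359  70  72  17 546] [ 0.8258 -0.2967  0.0947] dz 0.0968 top-pts mean [ 0.8289 -0.2929  0.0972]
 lid white [120  74  61  17 537] [0.8288 0.3405 0.079 ] dz 0.0971 top-pts mean [0.8283 0.3418 0.0973]
 box gold [0.5528 0.0116 0.1306 0.1286] 6.3 dz 0.0429
 box red [0.6334 0.2046 0.1303 0.1304] 0.5 dz 0.0428
 box green [ 0.4407 -0.3065  0.1292  0.1278] 88.5 dz 0.0427
```

View pics/w2.png

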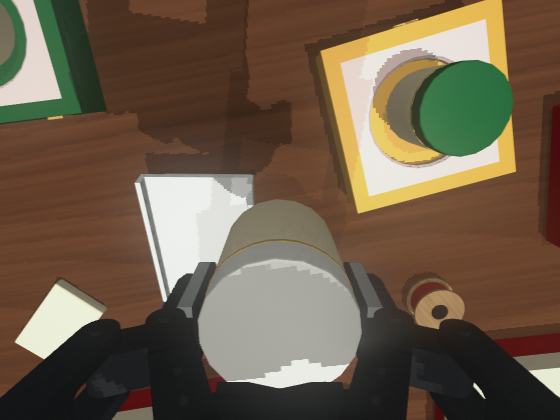

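```bash
python3 -m crank '[[[0.03,-0.035,0,0],[0.06,-0.065,0,0],[0.068,-0.079,-0.02,0],[0.068,-0.079,-0.05,0],[0.068,-0.079,-0.08,0]]]'
python3 -m crank '[[[0,0,-0.01,0],[0,0,-0.02,0],[0,0,-0.02,0],[0,0,-0.02,0]]]'
```

```text
t: 5.15
tool_pos: [0.6691, -0.1874, 0.0999]
tool_rot: [0.129, 1.564, -0.13]
contact_force: [0.5, 0.4, -3.3]
opening: 0.0557
t: 5.48
tool_pos: [0.668, -0.1868, 0.0804]
tool_rot: [0.129, 1.566, -0.129]
contact_force: [0.2, 0.3, -1.9]
opening: 0.0554
```

```bash
python3 -m crank '[[[0,0,-0.008,0],[0,0,-0.014,0],[0,0,-0.016,0],[0,0,-0.016,0]]]' - 22
python3 -m crank '[[[0,0,-0.001,0],[0,0,-0.002,0],[0,0,-0.003,0],[0,0,-0.003,0]]]'
python3 -m crank '[[[0,0,-0.001,0],[0,0,-0.002,0],[0,0,-0.003,0],[0,0,-0.003,0]]]'
```

```text
t: 5.82
tool_pos: [0.6671, -0.1873, 0.0628]
tool_rot: [0.13, 1.568, -0.129]
contact_force: [-0.4, 0.3, -2.7]
opening: 0.0552
t: 6.15
tool_pos: [0.6674, -0.1875, 0.0602]
tool_rot: [0.13, 1.567, -0.13]
contact_force: [1.2, -1.0, -2.3]
opening: 0.0553
t: 6.48
tool_pos: [0.6676, -0.1875, 0.0576]
tool_rot: [0.13, 1.567, -0.13]
contact_force: [-0.7, -1.0, -1.0]
opening: 0.055
```

```bash
python3 -m crank '[[[0,0,-0.001,0],[0,0,-0.002,0],[0,0,-0.002,0],[0,0,-0.002,0]]]'
python3 -m crank '[[[0,0,-0.001,0],[0,0,-0.002,0],[0,0,-0.002,0],[0,0,-0.002,0]]]'
python3 -m crank '[[[0,0,-0.001,0],[0,0,-0.002,0],[0,0,-0.002,0],[0,0,-0.002,0]]]'
```

```text
t: 6.82
tool_pos: [0.6679, -0.1876, 0.0571]
tool_rot: [0.129, 1.566, -0.13]
contact_force: [-2.6, 0.9, 6.0]
opening: 0.0552
t: 7.15
tool_pos: [0.6691, -0.1879, 0.0564]
tool_rot: [0.129, 1.564, -0.13]
contact_force: [-0.8, 1.3, 8.2]
opening: 0.0553
t: 7.48
tool_pos: [0.6702, -0.1881, 0.0556]
tool_rot: [0.129, 1.561, -0.13]
contact_force: [0.5, 1.6, 11.0]
opening: 0.0554
```

```bash
python3 -m crank '[[[0,0,-0.001,0],[0,0,-0.002,0],[0,0,-0.003,0],[0,0,-0.003,0]]]';python3 - <<'E'
from h import *
p,w,m=pts('scene'); cv2.imwrite('pics/s3.png',cv2.resize(p[200:380,200:380,::-1],None,fx=3.3,fy=3.3))
E
```

```text
t: 7.82
tool_pos: [0.6718, -0.1885, 0.0542]
tool_rot: [0.128, 1.557, -0.131]
contact_force: [1.6, 1.9, 13.1]
opening: 0.0554
```

View pics/s3.png

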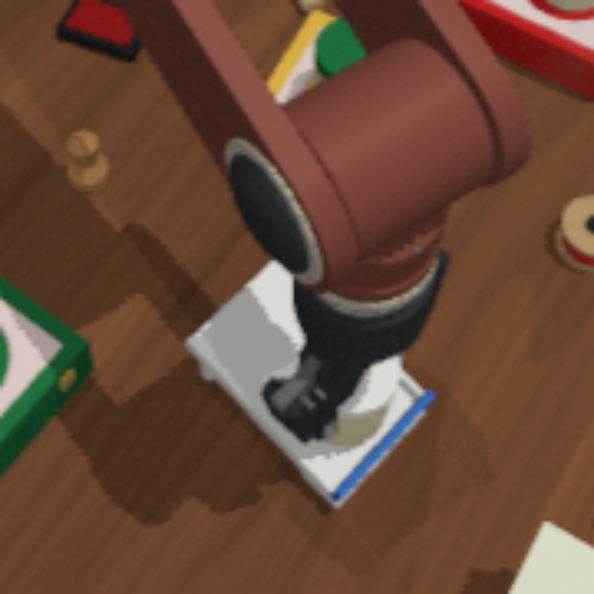

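```bash
python3 -m crank '[[[0,0,-0.001,0],[0,0,-0.002,0],[0,0,-0.004,0],[0,0,-0.004,0]]]' - 20
python3 wm.py w3.png
python3 -m crank '[[[0,0,-0.001,0],[0,0,-0.002,0],[0,0,-0.002,0],[0,0,-0.002,0]]]' - 20
```

```text
t: 8.2
tool_pos: [0.674, -0.189, 0.0521]
tool_rot: [0.128, 1.551, -0.132]
contact_force: [4.9, 1.2, 15.4]
opening: 0.055
wrist
 lid white [  198   275   163    87 10328] [ 0.6663 -0.1868  0.0247] dz 0.097 top-pts mean [ 0.6649 -0.1865  0.0971]
[ 0.6741 -0.1889  0.0522] [ 0.5962 -0.175   0.1929]
t: 8.58
tool_pos: [0.675, -0.1891, 0.0512]
tool_rot: [0.127, 1.549, -0.132]
contact_force: [5.8, 1.0, 16.6]
opening: 0.0553
```

View pics/w3.png

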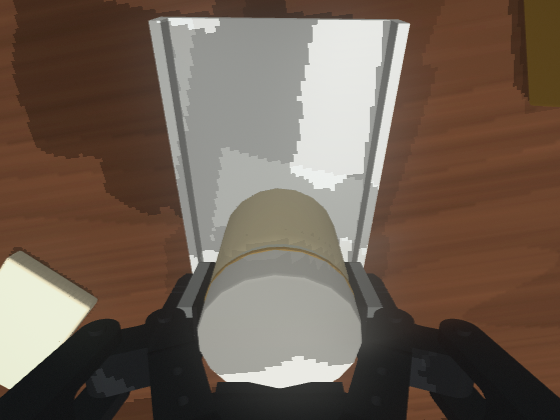

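```bash
cat > tilt.py <<'E'
from h import *
p,w,m=pts('wrist')
q=w[300:375,240:320].reshape(-1,3);q=q[~np.isnan(q).any(1)]
A=np.c_[q[:,:2],np.ones(len(q))]
for i in range(6):
    s=np.linalg.lstsq(A,q[:,2],rcond=None)[0]; r=q[:,2]-A@s; g=abs(r)<max(.001,2*r.std()); q=q[g];A=A[g]
print('lid tilt',np.arctan(np.hypot(*s[:2])).round(3),'dir',np.degrees(np.arctan2(-s[1],-s[0])).round(1),len(q),r.std().round(5))
o=get_obs();M=R.from_rotvec(o['tool_rot']).as_matrix();print('tool tilt',np.arccos(-M[2,0]),M[:,0].round(3),o['tool_pos'].round(4),o['contact_force'].round(1))
E
python3 tilt.py
```

```text
lid tilt 0.156 dir -9.7 5830 0.00042
tool tilt 0.018267111778496416 [ 0.018 -0.004 -1.   ] [ 0.675  -0.1891  0.0512] [ 6.4  1.  17.5]
```

```bash
python3 -m crank '[[[0.001,0,-0.001,0],[0.002,0,-0.002,0],[0.003,-0.001,-0.003,0],[0.003,-0.001,-0.003,0]]]' - 20
python3 tilt.py
python3 -m crank '[[[0.001,0,-0.001,0],[0.002,0,-0.002,0],[0.002,0,-0.002,0],[0.002,0,-0.002,0]]]' - 20
python3 tilt.py
```

```text
t: 8.97
tool_pos: [0.6781, -0.1897, 0.0478]
tool_rot: [0.128, 1.549, -0.131]
contact_force: [6.9, 3.3, 15.8]
opening: 0.0553
lid tilt 0.232 dir -9.9 5879 0.00039
tool tilt 0.01804622550818889 [ 0.018 -0.004 -1.   ] [ 0.678  -0.1898  0.0478] [ 6.7  2.4 15.7]
t: 9.35
tool_pos: [0.6792, -0.19, 0.0465]
tool_rot: [0.128, 1.551, -0.131]
contact_force: [2.7, 2.5, 21.4]
opening: 0.0555
lid tilt 0.262 dir -9.9 5887 0.00038
tool tilt 0.015730293107962146 [ 0.015 -0.004 -1.   ] [ 0.6792 -0.1899  0.0464] [ 0.3  2.1 20.5]
```

```bash
python3 -m crank '[[[0.001,0,0.002,0],[0.002,0,0.002,0],[0.004,-0.001,0.002,0],[0.004,-0.001,0.002,0]]]' - 20
python3 -m crank '[[[0.001,0,0,0],[0.002,0,-0.001,0],[0.004,-0.001,-0.001,0],[0.004,-0.001,-0.001,0]]]' - 20
python3 tilt.py
```

```text
t: 9.73
tool_pos: [0.68, -0.1902, 0.0463]
tool_rot: [0.129, 1.56, -0.13]
contact_force: [-5.7, 3.2, 20.4]
opening: 0.0556
t: 10.07
tool_pos: [0.6826, -0.1909, 0.0457]
tool_rot: [0.129, 1.564, -0.13]
contact_force: [-12.0, 5.1, 25.0]
opening: 0.0553
lid tilt 0.273 dir -10.0 5904 0.00039
tool tilt 0.0031433166118717344 [ 0.003 -0.001 -1.   ] [ 0.6826 -0.1909  0.0457] [-11.9   4.5  23.4]
```

```bash
python3 -m crank '[[[0.001,0,0.003,0],[0.002,0,0.003,0],[0.004,-0.001,0.003,0],[0.004,-0.001,0.003,0]]]' - 20
python3 tilt.py
python3 -m crank '[[[0.001,0,0,0],[0.003,-0.001,0,0],[0.003,-0.001,0,0]]]' - 20
python3 tilt.py
```

```text
t: 10.45
tool_pos: [0.6829, -0.191, 0.0458]
tool_rot: [0.13, 1.574, -0.128]
contact_force: [-16.7, 5.1, 22.5]
opening: 0.0555
lid tilt 0.285 dir -10.2 5892 0.00039
tool tilt 0.006395753418857206 [-0.006  0.002 -1.   ] [ 0.6829 -0.191   0.0458] [-18.3   6.4  22.6]
t: 10.75
tool_pos: [0.6849, -0.1912, 0.0458]
tool_rot: [0.131, 1.576, -0.127]
contact_force: [-21.4, 7.8, 25.6]
opening: 0.0555
lid tilt 0.319 dir -9.9 5904 0.00038
tool tilt 0.009605310020508944 [-0.009  0.003 -1.   ] [ 0.6849 -0.1912  0.0458] [-22.1   6.6  25.7]
```

```bash
python3 -m crank '[[[-0.003,0,0.001,0],[-0.006,0.001,0.001,0],[-0.006,0.001,0.001,0]]]' - 20
python3 tilt.py
python3 -m crank '[[[-0.001,0,0.002,0],[-0.003,0,0.003,0],[-0.003,0,0.003,0]]]' - 20
python3 tilt.py
```

```text
t: 11.05
tool_pos: [0.6839, -0.1911, 0.0457]
tool_rot: [0.13, 1.56, -0.129]
contact_force: [0.5, 3.6, 7.1]
opening: 0.0556
lid tilt 0.293 dir -9.8 5930 0.00038
tool tilt 0.006086051778505855 [ 0.006 -0.    -1.   ] [ 0.6839 -0.1911  0.0456] [0.1 2.9 7.1]
t: 11.35
tool_pos: [0.6798, -0.1918, 0.0467]
tool_rot: [0.129, 1.563, -0.13]
contact_force: [3.0, 1.1, 4.2]
opening: 0.0552
lid tilt 0.294 dir -9.5 5906 0.00038
tool tilt 0.0035744435214310386 [ 0.003 -0.001 -1.   ] [ 0.6797 -0.1918  0.0467] [3.8 0.4 4.7]
```

```bash
python3 -m crank '[[[0,0,0,0],[0,0,0,0],[0,0,0,0],[0,0,0,0],[0,0,0,0]]]' 1 20
python3 tilt.py; python3 wm.py w4.png
```

```text
t: 11.82
tool_pos: [0.6778, -0.1914, 0.0445]
tool_rot: [0.13, 1.569, -0.13]
contact_force: [0.6, -0.6, 0.1]
opening: 0.0853
lid tilt 0.262 dir -10.0 5877 0.00039
tool tilt 0.0013585974361850128 [-0.001  0.    -1.   ] [ 0.6779 -0.1914  0.0446] [-0.9 -0.2  0.1]
wrist
 lid white [ 203  291  151   39 3301] [ 0.6606 -0.1881  0.0206] dz 0.0965 top-pts mean [ 0.6618 -0.188   0.0965]
[ 0.6781 -0.1914  0.0448] [ 0.6025 -0.1782  0.1867]
```

View pics/w4.png

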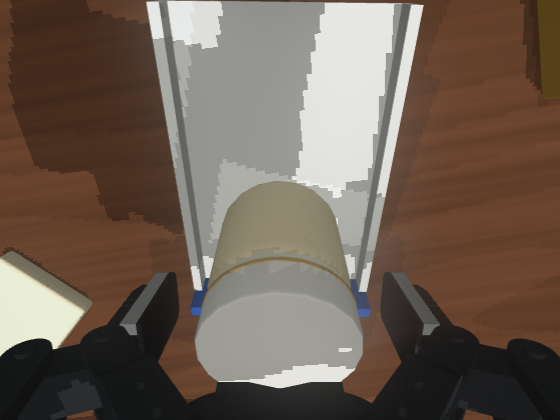

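```bash
python3 -m crank '[[[0,0,0.03,0],[0,0,0.06,0],[0,0,0.1,0],[-0.02,0,0.13,0],[-0.06,0.01,0.14,0]]]'
python3 -m crank '[[[-0.02,0.002,0,0],[-0.03,0.002,0,0],[-0.03,0.002,0,0]]]'
python3 - <<'E'
from h import *
p,w,m=pts('wrist');cv2.imwrite('pics/w5.png',p[:,:,::-1])
pt,wt,mt=pts('top');cv2.imwrite('pics/t5.png',cv2.resize(pt[115:200,310:390,::-1],None,fx=7,fy=7,interpolation=cv2.INTER_NEAREST))
for P,W,mm in((p,w,m),(pt,wt,mt)):
    k=colmask(P,'white')&(W[...,2]>.08)&(W[...,2]<.12)&(W[...,0]>.6)&(W[...,0]<.76)&(abs(W[...,1]+.19)<.06)
    q=W[k]; print(k.sum(),q.mean(0).round(4),q.min(0).round(4),q.max(0).round(4))
E
```

```text
t: 12.33
tool_pos: [0.6235, -0.1841, 0.1927]
tool_rot: [0.126, 1.555, -0.133]
contact_force: [-0.1, -0.4, 2.5]
opening: 0.0852
t: 12.58
tool_pos: [0.5877, -0.1796, 0.1851]
tool_rot: [0.13, 1.567, -0.13]
contact_force: [0.2, -0.0, -0.0]
opening: 0.0854
3238 [ 0.6747 -0.1893  0.0915] [ 0.6501 -0.2183  0.08  ] [ 0.7074 -0.1632  0.099 ]
24 [ 0.6893 -0.1683  0.0889] [ 0.6772 -0.1749  0.082 ] [ 0.7036 -0.1626  0.0944]
```

View pics/w5.png

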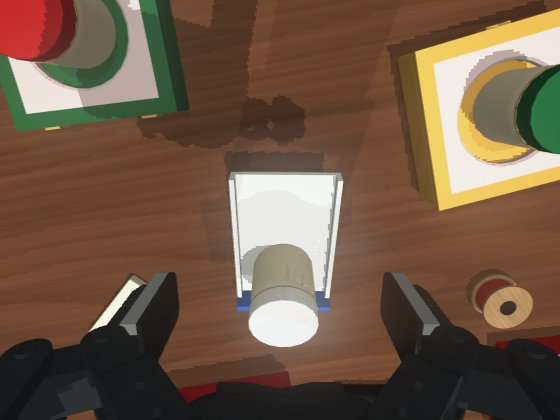

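View pics/t5.png

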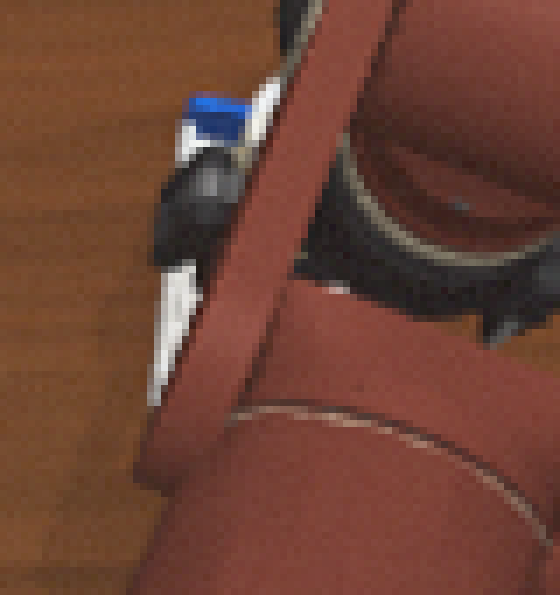

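```bash
cat > jar.py <<'E'
from h import *
import sys
p,w,m=pts('wrist')
u0,u1,v0,v1=map(int,sys.argv[1:5])
hsv=cv2.cvtColor(p,cv2.COLOR_RGB2HSV)
sub=np.zeros(p.shape[:2],bool);sub[v0:v1,u0:u1]=True
d=np.array([np.cos(np.radians(-9.8)),np.sin(np.radians(-9.8))]);e=np.array([-d[1],d[0]])
k=sub&(hsv[...,1]<40)&(hsv[...,2]>120)&(w[...,2]>.075)
nrm=np.array([np.sin(.26)*d[0],np.sin(.26)*d[1],np.cos(.26)])
t=w@nrm; tt=np.nanmedian(t[k]); k&=abs(t-np.nanpercentile(t[k],85))<.003
q=w[k];A=np.c_[q[:,:2],np.ones(len(q))];s=np.linalg.lstsq(A,q[:,2],rcond=None)[0]
print('lid n',k.sum(),'tilt',np.arctan(np.hypot(*s[:2])).round(3))
# coordinates in lid plane
ex=np.array([np.cos(.26)*d[0],np.cos(.26)*d[1],-np.sin(.26)]);ey=np.r_[e,0]
ab=np.c_[q@ex,q@ey].astype(np.float32)
(c0,c1),r=cv2.minEnclosingCircle(ab)
lid=c0*ex+c1*ey+np.median(q@nrm)*nrm; print('lid centre',lid.round(4),'r',r,'jar centre',(lid-.035*nrm).round(4))
b=colmask(p,'blue')&(w[...,0]>.6)&(w[...,1]<-.1)&(w[...,1]>-.28)&(w[...,2]<.06)
B=w[b];print('blue',b.sum());a=B[:,:2]@d;y=B[:,:2]@e
print('stop along d: min/max',np.percentile(a,[2,10,50,90,98]).round(4),'across',y.min().round(4),y.max().round(4),'z',np.percentile(B[:,2],[2,50,98]).round(4))
J=lid-.035*nrm;print('jar a,y',(J[:2]@d).round(4),(J[:2]@e).round(4))
u=B@ex;print('stop along floor ex',np.percentile(u,[2,10,50,90]).round(4),'jar ex',(J@ex).round(4))
E
python3 jar.py 240 325 285 350
```

```text
lid n 2702 tilt 0.252
lid centre [ 0.6804 -0.1918  0.0914] r 0.02871161699295044 jar centre [ 0.6715 -0.1902  0.0576]
blue 91
stop along d: min/max [0.7227 0.7232 0.725  0.7271 0.7276] across -0.1157 -0.0283 z [0.0345 0.0358 0.037 ]
jar a,y 0.6941 -0.0732
stop along floor ex [0.689  0.6897 0.6913 0.6935] jar ex 0.656
```

```bash
python3 -m crank '[[[0.01,0,-0.01,0],[0.025,0,-0.03,0],[0.025,0,-0.05,0],[0.025,0,-0.07,0],[0.025,0,-0.09,0]]]' 0 20
python3 -m crank '[[[0,0,0,0],[0,0,-0.01,0],[0,0,-0.02,0],[0,0,-0.03,0],[0,0,-0.04,0]]]'
python3 -m crank '[[[0,0,-0.002,0],[0,0,-0.004,0],[0,0,-0.004,0]]]'
```

```text
t: 13.15
tool_pos: [0.6152, -0.1796, 0.0931]
tool_rot: [0.13, 1.568, -0.129]
contact_force: [1.1, 0.2, 0.1]
opening: 0.0254
t: 13.57
tool_pos: [0.6149, -0.1799, 0.0551]
tool_rot: [0.129, 1.566, -0.13]
contact_force: [-0.5, -0.2, -1.1]
opening: 0.0002
t: 13.82
tool_pos: [0.6141, -0.1796, 0.0509]
tool_rot: [0.13, 1.567, -0.13]
contact_force: [-0.1, 0.2, -0.1]
opening: -0.0
```

Now I push downhill slowly.

```bash
python3 -m crank '[[[0.003,0,-0.001,0],[0.006,-0.001,-0.002,0],[0.009,-0.001,-0.002,0],[0.012,-0.002,-0.003,0],[0.012,-0.002,-0.003,0]]]'
python3 -m crank '[[[0.002,0,0,0],[0.004,-0.001,-0.001,0],[0.006,-0.001,-0.001,0],[0.006,-0.001,-0.001,0]]]'
```

```text
t: 14.23
tool_pos: [0.627, -0.1819, 0.0484]
tool_rot: [0.129, 1.566, -0.13]
contact_force: [0.5, 1.2, 0.7]
opening: -0.0002
t: 14.57
tool_pos: [0.6323, -0.1827, 0.047]
tool_rot: [0.13, 1.567, -0.13]
contact_force: [-0.3, -0.6, -0.7]
opening: -0.0006
```

```bash
python3 -m crank '[[[0.002,0,0,0],[0.004,-0.001,-0.001,0],[0.004,-0.001,-0.001,0]]]'
python3 wm.py w6.png
```

```text
t: 14.82
tool_pos: [0.6356, -0.1835, 0.0459]
tool_rot: [0.13, 1.569, -0.129]
contact_force: [-4.7, 0.6, 2.3]
opening: -0.0002
wrist
[ 0.6356 -0.1835  0.046 ] [ 0.5603 -0.1703  0.1881]
```

View pics/w6.png

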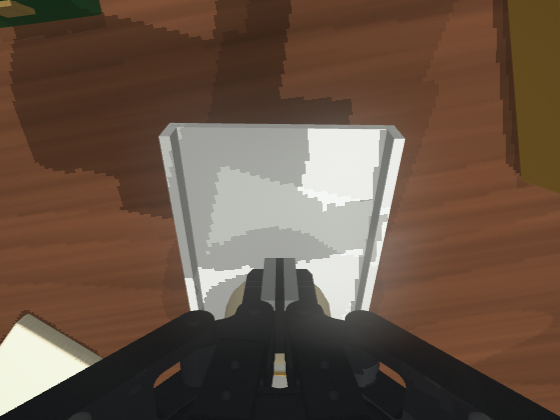

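Contact has begun (-4.7 N). I continue until the stop shows up in the force.

```bash
python3 -m crank '[[[0.001,0,0,0],[0.002,0,0,0],[0.003,-0.001,-0.001,0],[0.003,-0.001,-0.001,0]]]'
python3 -m crank '[[[0.001,0,0,0],[0.002,0,0,0],[0.003,-0.001,-0.001,0],[0.003,-0.001,-0.001,0]]]'
```

```text
t: 15.2
tool_pos: [0.636, -0.1836, 0.0457]
tool_rot: [0.131, 1.577, -0.128]
contact_force: [-15.8, 5.2, 12.3]
opening: 0.0
t: 15.53
tool_pos: [0.6363, -0.1837, 0.0456]
tool_rot: [0.133, 1.585, -0.126]
contact_force: [-27.8, 8.4, 26.2]
opening: -0.0002
```

```bash
python3 -m crank '[[[-0.006,0.001,0.001,0],[-0.012,0.002,0.01,0],[-0.018,0.003,0.03,0],[-0.024,0.004,0.06,0],[-0.03,0.005,0.09,0]]]'
python3 -m crank '[[[-0.01,0,0.03,0],[-0.02,0,0.05,0],[-0.02,0,0.05,0],[-0.02,0,0.05,0]]]' 1
python3 - <<'E'
from h import *
p,w,m=pts('wrist');cv2.imwrite('pics/w7.png',p[:,:,::-1])
E
python3 jar.py 240 325 285 360
```

```text
t: 15.95
tool_pos: [0.6116, -0.1805, 0.1345]
tool_rot: [0.13, 1.567, -0.13]
contact_force: [0.5, 0.4, 0.1]
opening: -0.0002
t: 16.28
tool_pos: [0.5934, -0.1813, 0.1868]
tool_rot: [0.128, 1.561, -0.131]
contact_force: [-0.3, -0.3, -1.2]
opening: 0.0481
lid n 2667 tilt 0.252
lid centre [ 0.685  -0.1923  0.0901] r 0.02833179198205471 jar centre [ 0.6761 -0.1908  0.0563]
blue 138
stop along d: min/max [0.7194 0.7207 0.7238 0.7262 0.7269] across -0.1162 -0.0283 z [0.0217 0.0354 0.037 ]
jar a,y 0.6987 -0.0729
stop along floor ex [0.6883 0.6891 0.6903 0.6927] jar ex 0.6608
```

View pics/w7.png

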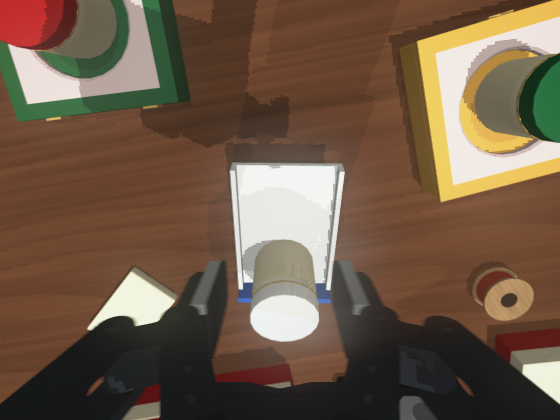

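```bash
python3 -m crank '[[[0,0.035,0,0],[0.01,0.073,0,0],[0.015,0.112,0,0],[0.02,0.15,0,0],[0.025,0.19,0,0]]]' 1 30
python3 -m crank '[[[0.005,0.035,0,0],[0.01,0.075,0,0],[0.015,0.115,0,0],[0.017,0.15,0,0],[0.018,0.18,0,0]]]'
python3 -m crank '[[[0,0.01,0,0],[0,0.014,-0.01,0],[0,0.014,-0.01,0]]]'
python3 wm.py w8.png
```

```text
t: 16.8
tool_pos: [0.6165, 0.011, 0.1816]
tool_rot: [0.13, 1.57, -0.13]
contact_force: [0.9, 0.4, -0.1]
opening: 0.0857
t: 17.22
tool_pos: [0.6343, 0.192, 0.1813]
tool_rot: [0.128, 1.57, -0.129]
contact_force: [-0.2, 0.4, 0.5]
opening: 0.0854
t: 17.47
tool_pos: [0.6336, 0.2034, 0.17]
tool_rot: [0.127, 1.572, -0.13]
contact_force: [-0.3, 0.0, -1.5]
opening: 0.0855
wrist
 box red [0.6335 0.2045 0.1297 0.1292] 0.6 dz 0.0423
[0.6338 0.2025 0.1707] [0.5587 0.2169 0.3123]
```

```bash
python3 -m crank '[[[0.001,0.004,-0.02,0],[0.001,0.004,-0.045,0],[0.001,0.004,-0.07,0],[0.001,0.004,-0.09,0],[0.001,0.004,-0.1,0]]]' 1 30
python3 -m crank '[[[0,0,-0.004,0],[0,0,-0.008,0],[0,0,-0.008,0],[0,0,-0.008,0]]]'
python3 -m crank '[[[0,0,0,0],[0,0,0,0],[0,0,0,0],[0,0,0,0],[0,0,0,0]]]' 0.4 30
python3 -m crank '[[[0,0,0,0],[0,0,0,0],[0,0,0,0]]]' 0.4 30
```

```text
t: 17.93
tool_pos: [0.6341, 0.2049, 0.0698]
tool_rot: [0.13, 1.573, -0.133]
contact_force: [0.1, -0.1, -1.0]
opening: 0.0853
t: 18.27
tool_pos: [0.6372, 0.2072, 0.0676]
tool_rot: [0.13, 1.565, -0.129]
contact_force: [0.1, 0.2, 0.6]
opening: 0.0854
t: 18.68
tool_pos: [0.6371, 0.2074, 0.0676]
tool_rot: [0.13, 1.565, -0.129]
contact_force: [-1.0, -0.8, 4.8]
opening: 0.0553
t: 18.93
tool_pos: [0.637, 0.2074, 0.0676]
tool_rot: [0.13, 1.565, -0.129]
contact_force: [-0.5, -1.2, 5.0]
opening: 0.0553
```

```bash
python3 -m crank '[[[0,0,0.03,0],[0,0,0.06,0],[-0.015,0.005,0.09,0],[-0.045,0.015,0.1,0],[-0.08,0.03,0.1,0]]]'
python3 -m crank '[[[-0.035,0.015,0,0],[-0.07,0.03,0,0],[-0.1,0.039,0,0],[-0.11,0.041,-0.01,0],[-0.11,0.041,-0.03,0]]]'
python3 -m crank '[[[0,0,-0.02,0],[0,0,-0.035,0],[0,0,-0.045,0],[0,0,-0.045,0]]]'
```

```text
t: 19.35
tool_pos: [0.5585, 0.2374, 0.1704]
tool_rot: [0.133, 1.56, -0.129]
contact_force: [-0.6, 1.3, -1.9]
opening: 0.0551
t: 19.77
tool_pos: [0.4447, 0.28, 0.1376]
tool_rot: [0.129, 1.564, -0.125]
contact_force: [0.7, 0.2, -1.6]
opening: 0.0555
t: 20.1
tool_pos: [0.4438, 0.2774, 0.0876]
tool_rot: [0.127, 1.573, -0.132]
contact_force: [-0.1, -0.1, -2.7]
opening: 0.0556
```

```bash
python3 -m crank '[[[0,0,-0.02,0],[0,0,-0.035,0],[0,0,-0.044,0],[0,0,-0.044,0]]]'
python3 -m crank '[[[0,0,-0.001,0],[0,0,-0.002,0],[0,0,-0.004,0],[0,0,-0.004,0]]]'
```

```text
t: 20.43
tool_pos: [0.4449, 0.2777, 0.0453]
tool_rot: [0.129, 1.57, -0.131]
contact_force: [0.7, -0.1, -1.6]
opening: 0.0555
t: 20.77
tool_pos: [0.4467, 0.2786, 0.0438]
tool_rot: [0.13, 1.566, -0.129]
contact_force: [-0.9, 0.7, -1.1]
opening: 0.0557
```

```bash
python3 -m crank '[[[0,0,-0.001,0],[0,0,-0.002,0],[0,0,-0.002,0]]]'
```

```text
t: 21.02
tool_pos: [0.4461, 0.2783, 0.0411]
tool_rot: [0.13, 1.567, -0.13]
contact_force: [0.5, -0.2, -2.3]
opening: 0.0556
```

```bash
python3 -m crank '[[[0,0,-0.001,0],[0,0,-0.003,0],[0,0,-0.003,0]]]'; python3 -m crank '[[[0,0,-0.001,0],[0,0,-0.002,0],[0,0,-0.002,0]]]'
```

```text
t: 21.27
tool_pos: [0.4459, 0.2782, 0.0376]
tool_rot: [0.129, 1.568, -0.13]
contact_force: [-0.4, -0.3, -1.5]
opening: 0.0555
t: 21.52
tool_pos: [0.4463, 0.2784, 0.0366]
tool_rot: [0.129, 1.567, -0.13]
contact_force: [-1.3, -1.2, 2.4]
opening: 0.0554
```

```bash
python3 -m crank '[[[0,0,0,0],[0,0,0,0],[0,0,0,0],[0,0,0,0],[0,0,0,0]]]' 1
python3 -m crank '[[[0,0,0.03,0],[0,0,0.06,0],[0,0,0.09,0],[0,-0.02,0.12,0],[0,-0.05,0.14,0]]]'
python3 -m crank '[[[0,-0.038,0,0],[0,-0.077,0,0],[0,-0.116,0,0],[0,-0.155,0,0],[0,-0.195,0,0]]]'
python3 -m crank '[[[0,-0.038,0,0],[0,-0.077,0,0],[0,-0.116,0,0],[0,-0.155,0,0],[0,-0.195,0,0]]]'
python3 m.py top
```

```text
t: 21.93
tool_pos: [0.4463, 0.2784, 0.0361]
tool_rot: [0.13, 1.567, -0.13]
contact_force: [-0.4, -0.2, -0.5]
opening: 0.0854
t: 22.35
tool_pos: [0.4473, 0.2296, 0.1798]
tool_rot: [0.129, 1.563, -0.125]
contact_force: [0.8, -0.8, 0.0]
opening: 0.0857
t: 22.77
tool_pos: [0.4458, 0.0318, 0.1763]
tool_rot: [0.129, 1.566, -0.129]
contact_force: [1.2, -0.7, 0.7]
opening: 0.0859
t: 23.18
tool_pos: [0.4458, -0.1636, 0.1764]
tool_rot: [0.13, 1.566, -0.13]
contact_force: [0.4, 1.1, 0.4]
opening: 0.0854
top
 lid gold [166 218  21  22 364] [0.4447 0.2786 0.0277] dz 0.074 top-pts mean [0.4446 0.279  0.0739]
 lid green [269 174  21  21 340] [0.5479 0.0134 0.0268] dz 0.1045 top-pts mean [0.548  0.0137 0.1046]
 lid white [359  69  71  17 568] [ 0.8276 -0.2957  0.0933] dz 0.0968 top-pts mean [ 0.8292 -0.2943  0.0971]
 lid white [120  74  61  17 537] [0.829  0.3407 0.0793] dz 0.097 top-pts mean [0.8286 0.3437 0.0974]
 box gold [0.5526 0.0109 0.1316 0.1299] 6.4 dz 0.0427
 box red [0.6334 0.2046 0.1304 0.1304] 0.5 dz 0.0429
 box green [ 0.4403 -0.3075  0.1279  0.1266] 86.9 dz 0.0421
```

```bash
python3 -m crank '[[[-0.002,-0.035,0,0],[-0.004,-0.07,0,0],[-0.006,-0.105,0,0],[-0.007,-0.13,0,0],[-0.007,-0.14,0,0]]]' 1 30
python3 -m crank '[[[0,0,0,0],[0,0,0,0]]]'
python3 wm.py w9.png
```

```text
t: 23.65
tool_pos: [0.4387, -0.3047, 0.1762]
tool_rot: [0.131, 1.567, -0.133]
contact_force: [-0.8, 1.4, -0.7]
opening: 0.0851
t: 23.82
tool_pos: [0.4391, -0.3012, 0.1758]
tool_rot: [0.131, 1.567, -0.129]
contact_force: [-0.2, 0.5, 0.0]
opening: 0.0854
wrist
 lid red [ 231  199   59   62 2298] [ 0.4439 -0.31    0.0229] dz 0.1044 top-pts mean [ 0.4451 -0.3125  0.1043]
[ 0.4392 -0.3006  0.1758] [ 0.3635 -0.288   0.3178]
```

View pics/w9.png

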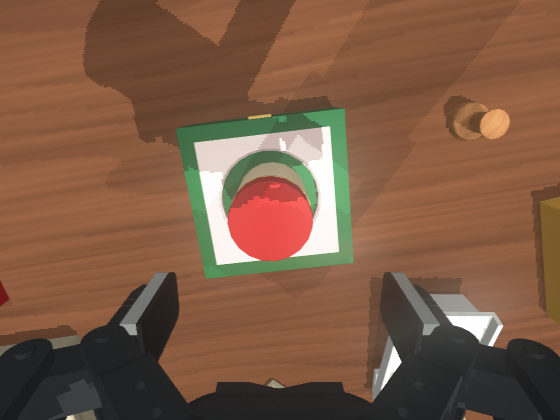

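```bash
python3 - <<'E'
from h import *
m=camera_model('wrist'); print(ray(m,270.5,219,.105), ray(m,179,128,.043),ray(m,345,110,.043),ray(m,353,264,.043),ray(m,206,278,.043))
print(np.mean([ray(m,*a,.043) for a in((179,128),(345,110),(353,264),(206,278))],0))
E
```

```text
[ 0.43605984 -0.3048819   0.105     ] [ 0.37287952 -0.36661833  0.043     ] [ 0.38037866 -0.2395321   0.043     ] [ 0.50952416 -0.24644996  0.043     ] [ 0.50195723 -0.37515768  0.043     ]
[ 0.44118489 -0.30693952  0.043     ]
```

```bash
python3 -m crank '[[[-0.002,-0.004,-0.02,0],[-0.002,-0.004,-0.045,0],[-0.002,-0.004,-0.07,0],[-0.002,-0.004,-0.09,0],[-0.002,-0.004,-0.1,0]]]' 1 30
python3 -m crank '[[[0,0,-0.006,0],[0,0,-0.01,0],[0,0,-0.01,0],[0,0,-0.01,0]]]'
```

```text
t: 24.28
tool_pos: [0.436, -0.3026, 0.073]
tool_rot: [0.131, 1.571, -0.125]
contact_force: [-0.6, 0.3, -0.0]
opening: 0.0852
t: 24.62
tool_pos: [0.438, -0.306, 0.0673]
tool_rot: [0.128, 1.565, -0.13]
contact_force: [0.1, -0.4, 0.3]
opening: 0.0851
```

Position is good. Grip, lift, carry to the red box (0.6335, 0.2045).

```bash
python3 -m crank '[[[0,0,-0.003,0],[0,0,-0.003,0],[0,0,-0.003,0],[0,0,-0.003,0],[0,0,-0.003,0]]]' 0.4 30
python3 -m crank '[[[0,0,0,0],[0,0,0,0],[0,0,0,0]]]'
python3 -m crank '[[[0,0,0.03,0],[0,0,0.07,0],[0,0,0.11,0],[0.01,0.02,0.13,0],[0.02,0.05,0.13,0]]]'
```

```text
t: 25.03
tool_pos: [0.4376, -0.3063, 0.064]
tool_rot: [0.129, 1.566, -0.131]
contact_force: [-0.1, -1.4, 3.1]
opening: 0.0552
t: 25.28
tool_pos: [0.4376, -0.3063, 0.064]
tool_rot: [0.129, 1.566, -0.131]
contact_force: [-1.5, -0.5, 5.0]
opening: 0.0551
t: 25.7
tool_pos: [0.4594, -0.2583, 0.1991]
tool_rot: [0.128, 1.558, -0.137]
contact_force: [0.7, 0.1, -1.2]
opening: 0.0552
```

```bash
python3 -m crank '[[[0.013,0.035,0,0],[0.026,0.07,0,0],[0.039,0.105,0,0],[0.052,0.14,0,0],[0.065,0.175,0,0]]]'
python3 -m crank '[[[0.013,0.035,0,0],[0.026,0.07,0,0],[0.039,0.105,0,0],[0.052,0.14,0,0],[0.065,0.175,0,0]]]'
python3 -m crank '[[[0.013,0.035,0,0],[0.026,0.07,0,0],[0.039,0.1,0,0],[0.042,0.11,-0.01,0],[0.042,0.11,-0.04,0]]]'
python3 -m crank '[[[0,0,-0.02,0],[0,0,-0.02,0],[0,0,-0.02,0]]]'
```

```text
t: 26.12
tool_pos: [0.5214, -0.0784, 0.1914]
tool_rot: [0.131, 1.57, -0.129]
contact_force: [0.8, -0.5, -2.1]
opening: 0.0553
t: 26.53
tool_pos: [0.5863, 0.0965, 0.1911]
tool_rot: [0.129, 1.57, -0.13]
contact_force: [0.1, -0.7, -2.7]
opening: 0.0554
t: 26.95
tool_pos: [0.632, 0.2079, 0.1567]
tool_rot: [0.129, 1.56, -0.124]
contact_force: [0.9, -0.5, -1.6]
opening: 0.0553
t: 27.2
tool_pos: [0.6269, 0.2037, 0.1296]
tool_rot: [0.128, 1.573, -0.131]
contact_force: [-0.5, -0.4, -0.7]
opening: 0.0552
```

```bash
python3 -m crank '[[[0.006,0.001,-0.02,0],[0.006,0.001,-0.035,0],[0.006,0.001,-0.05,0],[0.006,0.001,-0.05,0],[0.006,0.001,-0.05,0]]]'
python3 -m crank '[[[0,0,0,0],[0,0,0,0]]]'
```

```text
t: 27.62
tool_pos: [0.634, 0.2049, 0.0817]
tool_rot: [0.129, 1.57, -0.131]
contact_force: [0.5, -0.8, -1.7]
opening: 0.0552
t: 27.78
tool_pos: [0.636, 0.2055, 0.0846]
tool_rot: [0.13, 1.565, -0.129]
contact_force: [0.1, -1.0, -2.2]
opening: 0.0552
```

```bash
python3 -m crank '[[[-0.002,-0.001,-0.006,0],[-0.002,-0.001,-0.012,0],[-0.002,-0.001,-0.016,0],[-0.002,-0.001,-0.016,0],[-0.002,-0.001,-0.016,0]]]'
python3 -m crank '[[[0,0,-0.001,0],[0,0,-0.002,0],[0,0,-0.002,0]]]'
```

```text
t: 28.2
tool_pos: [0.6326, 0.2042, 0.0663]
tool_rot: [0.129, 1.568, -0.13]
contact_force: [0.7, 0.0, -1.3]
opening: 0.0557
t: 28.45
tool_pos: [0.6332, 0.2044, 0.0651]
tool_rot: [0.13, 1.567, -0.13]
contact_force: [0.4, 1.5, -2.5]
opening: 0.0555
```

```bash
python3 -m crank '[[[0,0,-0.001,0],[0,0,-0.002,0],[0,0,-0.002,0]]]'; python3 -m crank '[[[0,0,-0.001,0],[0,0,-0.001,0],[0,0,-0.001,0]]]'
```

```text
t: 28.7
tool_pos: [0.6335, 0.2044, 0.064]
tool_rot: [0.13, 1.566, -0.13]
contact_force: [-2.5, -0.5, 2.0]
opening: 0.0552
t: 28.95
tool_pos: [0.6335, 0.2044, 0.064]
tool_rot: [0.13, 1.566, -0.13]
contact_force: [-4.9, -1.1, 7.3]
opening: 0.0553
```

Seated. Release, rise, and go to the green jar (0.548, 0.0135) in the gold box.

```bash
python3 -m crank '[[[0,0,0,0],[0,0,0,0],[0,0,0,0],[0,0,0,0],[0,0,0,0]]]' 1
python3 -m crank '[[[0,0,0.03,0],[0,0,0.06,0],[0,0,0.09,0],[-0.01,-0.02,0.11,0],[-0.02,-0.05,0.115,0]]]'
python3 -m crank '[[[-0.015,-0.035,0,0],[-0.03,-0.07,0,0],[-0.045,-0.105,0,0],[-0.06,-0.13,0,0],[-0.065,-0.14,0,0]]]'
python3 -m crank '[[[0,0,0,0],[0,0,0,0]]]'
python3 wm.py w10.png; python3 m.py top
```

```text
t: 29.37
tool_pos: [0.6331, 0.2043, 0.0618]
tool_rot: [0.13, 1.567, -0.13]
contact_force: [0.4, -1.3, -0.1]
opening: 0.0857
t: 29.78
tool_pos: [0.6157, 0.156, 0.1828]
tool_rot: [0.129, 1.558, -0.125]
contact_force: [1.4, -0.5, 1.1]
opening: 0.0853
t: 30.2
tool_pos: [0.5466, 0.0117, 0.1769]
tool_rot: [0.131, 1.567, -0.133]
contact_force: [0.2, 0.1, 0.3]
opening: 0.085
t: 30.37
tool_pos: [0.5484, 0.0144, 0.1773]
tool_rot: [0.131, 1.566, -0.13]
contact_force: [0.0, 0.5, 0.8]
opening: 0.0854
wrist
 lid red [ 528  262   32   65 1567] [0.6342 0.1982 0.0263] dz 0.1043 top-pts mean [0.6349 0.1903 0.1043]
 box red [0.6333 0.1901 0.1299 0.1023] 0.6 dz 0.0423
[0.5487 0.015  0.1773] [0.4727 0.0277 0.3192]
top
 lid gold [166 218  21  22 366] [0.4447 0.2786 0.0277] dz 0.074 top-pts mean [0.4448 0.2789 0.0738]
 lid red [192 143  23  21 353] [0.6339 0.2046 0.028 ] dz 0.1047 top-pts mean [0.6334 0.2054 0.1048]
 lid green [269 180  21  14 223] [0.5476 0.0139 0.0263] dz 0.1048 top-pts mean [0.5413 0.0138 0.1049]
 lid white [359  70  72  17 546] [ 0.8258 -0.2967  0.0947] dz 0.0968 top-pts mean [ 0.8293 -0.2896  0.0971]
 lid white [120  73  61  18 542] [0.826  0.3401 0.0781] dz 0.097 top-pts mean [0.8287 0.3412 0.0973]
 box red [0.6334 0.2046 0.1304 0.1304] 0.5 dz 0.0431
 box green [ 0.4407 -0.3069  0.13    0.1278] 88.5 dz 0.0426
```

View pics/w10.png

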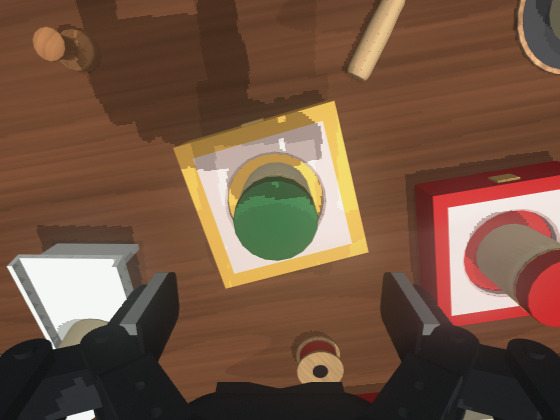

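```bash
python3 - <<'E'
from h import *
m=camera_model('wrist'); print(ray(m,276,218,.105),np.mean([ray(m,*a,.043) for a in((175,147),(334,102),(368,251),(226,288))],0))
E
python3 -m crank '[[[-0.001,-0.001,-0.02,0],[-0.001,-0.001,-0.045,0],[-0.001,-0.001,-0.07,0],[-0.001,-0.001,-0.09,0],[-0.001,-0.001,-0.1,0]]]' 1 30
python3 -m crank '[[[0,0,-0.008,0],[0,0,-0.014,0],[0,0,-0.014,0],[0,0,-0.014,0]]]'
```

```text
[0.54604665 0.01443806 0.105     ] [0.55348441 0.01248652 0.043     ]
t: 30.88
tool_pos: [0.5457, 0.0149, 0.0738]
tool_rot: [0.128, 1.572, -0.128]
contact_force: [-0.2, -0.0, -0.0]
opening: 0.0851
t: 31.22
tool_pos: [0.5479, 0.0135, 0.064]
tool_rot: [0.129, 1.566, -0.129]
contact_force: [-0.3, -0.2, -0.0]
opening: 0.0853
```

```bash
python3 -m crank '[[[0,0,0,0],[0,0,0,0],[0,0,0,0],[0,0,0,0],[0,0,0,0]]]' 0.4 30
python3 -m crank '[[[0,0,0,0],[0,0,0,0],[0,0,0,0]]]'
python3 -m crank '[[[0,0,0.03,0],[0,0,0.07,0],[0,0,0.1,0],[-0.01,-0.02,0.12,0],[-0.02,-0.05,0.125,0]]]'
python3 -m crank '[[[-0.013,-0.035,0,0],[-0.026,-0.07,0,0],[-0.039,-0.105,0,0],[-0.052,-0.14,0,0],[-0.065,-0.175,0,0]]]'
python3 -m crank '[[[-0.01,-0.035,0,0],[-0.018,-0.07,0,0],[-0.022,-0.09,-0.01,0],[-0.022,-0.095,-0.03,0],[-0.022,-0.095,-0.06,0]]]'
python3 -m crank '[[[0,0,-0.01,0],[0,0,-0.01,0],[0,0,-0.01,0]]]'
```

```text
t: 31.63
tool_pos: [0.5482, 0.0131, 0.0645]
tool_rot: [0.13, 1.565, -0.13]
contact_force: [0.1, -0.7, 5.2]
opening: 0.0554
t: 31.88
tool_pos: [0.5482, 0.0131, 0.0645]
tool_rot: [0.129, 1.565, -0.13]
contact_force: [0.1, -0.9, 4.7]
opening: 0.0554
t: 32.3
tool_pos: [0.5292, -0.0359, 0.1928]
tool_rot: [0.127, 1.56, -0.127]
contact_force: [0.3, -0.9, -1.7]
opening: 0.0551
t: 32.72
tool_pos: [0.4608, -0.2127, 0.1873]
tool_rot: [0.13, 1.568, -0.129]
contact_force: [1.7, -0.8, -0.7]
opening: 0.0557
t: 33.13
tool_pos: [0.441, -0.3099, 0.13]
tool_rot: [0.129, 1.562, -0.135]
contact_force: [1.4, 0.1, -1.5]
opening: 0.0557
t: 33.38
tool_pos: [0.4397, -0.3059, 0.1174]
tool_rot: [0.13, 1.569, -0.128]
contact_force: [-0.3, -0.1, -0.2]
opening: 0.0554
```

```bash
python3 -m crank '[[[0.001,-0.001,-0.02,0],[0.001,-0.001,-0.035,0],[0.001,-0.001,-0.042,0],[0.001,-0.001,-0.042,0],[0.001,-0.001,-0.042,0]]]'
python3 -m crank '[[[0,0,-0.002,0],[0,0,-0.004,0],[0,0,-0.006,0],[0,0,-0.006,0]]]'
```

```text
t: 33.8
tool_pos: [0.4418, -0.3079, 0.0773]
tool_rot: [0.129, 1.566, -0.13]
contact_force: [-0.3, -0.0, -0.1]
opening: 0.0552
t: 34.13
tool_pos: [0.4412, -0.3077, 0.0702]
tool_rot: [0.13, 1.567, -0.13]
contact_force: [-0.2, 0.4, -0.9]
opening: 0.0553
```

```bash
python3 -m crank '[[[0,0,-0.002,0],[0,0,-0.003,0],[0,0,-0.004,0],[0,0,-0.004,0]]]'
python3 -m crank '[[[0,0,-0.001,0],[0,0,-0.002,0],[0,0,-0.002,0]]]'
```

```text
t: 34.47
tool_pos: [0.441, -0.3075, 0.0658]
tool_rot: [0.13, 1.567, -0.129]
contact_force: [-0.4, 0.4, -1.5]
opening: 0.0555
t: 34.72
tool_pos: [0.4413, -0.3078, 0.0646]
tool_rot: [0.13, 1.567, -0.13]
contact_force: [-1.4, 0.7, 2.8]
opening: 0.0553
```

```bash
python3 -m crank '[[[0,0,-0.001,0],[0,0,-0.001,0],[0,0,-0.001,0]]]'
```

```text
t: 34.97
tool_pos: [0.4413, -0.3078, 0.0645]
tool_rot: [0.13, 1.567, -0.129]
contact_force: [-4.1, 2.8, 7.9]
opening: 0.0549
```

Seated. Release and return to the gold jar at (0.4447, 0.2788) on the coaster.

```bash
python3 -m crank '[[[0,0,0,0],[0,0,0,0],[0,0,0,0],[0,0,0,0],[0,0,0,0]]]' 1
python3 -m crank '[[[0,0,0.03,0],[0,0,0.06,0],[0,0,0.09,0],[0,0.02,0.11,0],[0,0.05,0.115,0]]]'
python3 -m crank '[[[0,0.038,0,0],[0,0.077,0,0],[0,0.116,0,0],[0,0.155,0,0],[0,0.195,0,0]]]'
python3 -m crank '[[[0,0.038,0,0],[0,0.077,0,0],[0,0.116,0,0],[0,0.155,0,0],[0,0.195,0,0]]]'
python3 -m crank '[[[0,0.038,0,0],[0.001,0.077,0,0],[0.003,0.11,0,0],[0.004,0.138,-0.02,0],[0.004,0.146,-0.05,0]]]'
python3 -m crank '[[[0,0,0,0],[0,0,0,0]]]'
python3 m.py top
```

```text
t: 35.38
tool_pos: [0.4411, -0.3076, 0.0629]
tool_rot: [0.13, 1.567, -0.13]
contact_force: [-0.1, 0.0, 0.5]
opening: 0.085
t: 35.8
tool_pos: [0.4431, -0.2603, 0.1834]
tool_rot: [0.128, 1.56, -0.136]
contact_force: [0.0, -0.2, 0.6]
opening: 0.0857
t: 36.22
tool_pos: [0.4408, -0.0611, 0.1781]
tool_rot: [0.13, 1.566, -0.13]
contact_force: [1.5, 0.4, 0.5]
opening: 0.0852
t: 36.63
tool_pos: [0.4408, 0.1342, 0.1783]
tool_rot: [0.13, 1.566, -0.13]
contact_force: [0.3, 0.2, 0.9]
opening: 0.0854
t: 37.05
tool_pos: [0.4476, 0.2831, 0.1316]
tool_rot: [0.131, 1.56, -0.122]
contact_force: [-0.1, -0.1, 0.6]
opening: 0.0858
t: 37.22
tool_pos: [0.4435, 0.278, 0.126]
tool_rot: [0.127, 1.571, -0.131]
contact_force: [-0.3, 0.4, 0.4]
opening: 0.0859
top
 lid red [192 143  23  21 354] [0.6339 0.2046 0.028 ] dz 0.1046 top-pts mean [0.6335 0.2053 0.1047]
 lid green [396 212  22  22 360] [ 0.442  -0.3052  0.0279] dz 0.1043 top-pts mean [ 0.4424 -0.3046  0.1044]
 lid white [359  69  72  17 533] [ 0.8276 -0.2966  0.0943] dz 0.0968 top-pts mean [ 0.8287 -0.2963  0.097 ]
 lid white [120  74  61  17 552] [0.825  0.3404 0.0798] dz 0.097 top-pts mean [0.8283 0.3421 0.0972]
 box gold [0.5528 0.0109 0.1308 0.13  ] 6.4 dz 0.0426
 box red [0.6334 0.2046 0.1304 0.1304] 0.5 dz 0.0431
 box green [ 0.4407 -0.3066  0.1295  0.1278] 88.5 dz 0.0424
```

```bash
python3 -m crank '[[[0.001,0.001,-0.02,0],[0.001,0.001,-0.045,0],[0.001,0.001,-0.065,0],[0.001,0.001,-0.08,0],[0.001,0.001,-0.085,0]]]' 1 30
python3 -m crank '[[[0,0,-0.005,0],[0,0,-0.008,0],[0,0,-0.008,0]]]'
python3 -m crank '[[[0,0,0,0],[0,0,0,0],[0,0,0,0],[0,0,0,0],[0,0,0,0]]]' 0.4 30
python3 -m crank '[[[0,0,0,0],[0,0,0,0],[0,0,0,0]]]'
```

```text
t: 37.68
tool_pos: [0.4461, 0.2781, 0.0425]
tool_rot: [0.13, 1.568, -0.132]
contact_force: [0.7, -0.3, -0.3]
opening: 0.0853
t: 37.93
tool_pos: [0.4471, 0.2793, 0.0362]
tool_rot: [0.131, 1.565, -0.129]
contact_force: [-0.8, -0.2, 0.4]
opening: 0.0854
t: 38.35
tool_pos: [0.447, 0.2796, 0.0364]
tool_rot: [0.13, 1.565, -0.129]
contact_force: [-0.0, -1.7, 6.1]
opening: 0.0555
t: 38.6
tool_pos: [0.447, 0.2796, 0.0363]
tool_rot: [0.13, 1.565, -0.129]
contact_force: [-0.1, -1.8, 5.2]
opening: 0.0555
```

```bash
python3 - <<'E'
from h import *
p,w,m=pts('top'); z=w[...,2]
k=colmask(p,'gold')&(z>.03)&(z<.039)&(abs(w[...,0]-.55)<.05)&(abs(w[...,1]-.01)<.05)
q=np.array([ray(m,u,v,.035)[:2] for v,u in zip(*np.where(k))]).astype(np.float32)
print(len(q),cv2.minEnclosingCircle(q),q.mean(0))
E
```

```text
583 ((0.5464284420013428, 0.008260821923613548), 0.04704104736447334) [0.55459553 0.01156144]
```

```bash
python3 -m crank '[[[0,0,0.03,0],[0,0,0.07,0],[0,0,0.11,0],[0.01,-0.02,0.13,0],[0.02,-0.05,0.135,0]]]'
python3 -m crank '[[[0.014,-0.035,0,0],[0.028,-0.07,0,0],[0.042,-0.105,0,0],[0.056,-0.14,0,0],[0.07,-0.175,0,0]]]'
python3 -m crank '[[[0.012,-0.03,0,0],[0.018,-0.042,-0.01,0],[0.018,-0.042,-0.04,0],[0.018,-0.042,-0.06,0],[0.018,-0.042,-0.06,0]]]'
python3 -m crank '[[[0,0,0,0],[0,0,0,0]]]'
```

```text
t: 39.07
tool_pos: [0.4686, 0.2314, 0.1758]
tool_rot: [0.13, 1.559, -0.123]
contact_force: [1.0, -0.0, -1.2]
opening: 0.0554
t: 39.48
tool_pos: [0.536, 0.0528, 0.1694]
tool_rot: [0.13, 1.568, -0.129]
contact_force: [0.9, -0.1, -1.3]
opening: 0.0555
t: 39.9
tool_pos: [0.5497, 0.0128, 0.1035]
tool_rot: [0.131, 1.578, -0.13]
contact_force: [-0.7, -0.2, -1.6]
opening: 0.0553
t: 40.07
tool_pos: [0.5545, 0.0128, 0.1108]
tool_rot: [0.129, 1.566, -0.129]
contact_force: [0.1, -0.9, -1.0]
opening: 0.0553
```

```bash
python3 -m crank '[[[0.001,-0.001,-0.012,0],[0.001,-0.001,-0.024,0],[0.001,-0.001,-0.032,0],[0.001,-0.001,-0.034,0],[0.001,-0.001,-0.034,0]]]'
python3 -m crank '[[[0,0,-0.002,0],[0,0,-0.003,0],[0,0,-0.004,0],[0,0,-0.004,0]]]'
python3 -m crank '[[[0,0,-0.001,0],[0,0,-0.002,0],[0,0,-0.003,0],[0,0,-0.003,0]]]'
```

```text
t: 40.48
tool_pos: [0.5541, 0.0115, 0.0746]
tool_rot: [0.13, 1.57, -0.13]
contact_force: [0.3, 0.4, -1.8]
opening: 0.0552
t: 40.82
tool_pos: [0.5553, 0.0113, 0.0723]
tool_rot: [0.13, 1.567, -0.13]
contact_force: [-0.4, 0.6, -1.8]
opening: 0.0553
t: 41.15
tool_pos: [0.555, 0.0114, 0.0689]
tool_rot: [0.13, 1.567, -0.13]
contact_force: [0.1, 0.2, -1.1]
opening: 0.0554
```

```bash
python3 -m crank '[[[0,0,-0.001,0],[0,0,-0.002,0],[0,0,-0.002,0]]]'
python3 -m crank '[[[0,0,-0.001,0],[0,0,-0.001,0],[0,0,-0.001,0]]]'
```

```text
t: 41.4
tool_pos: [0.5554, 0.0113, 0.0674]
tool_rot: [0.13, 1.567, -0.13]
contact_force: [-0.5, -0.1, 0.0]
opening: 0.0552
t: 41.65
tool_pos: [0.5554, 0.0113, 0.0674]
tool_rot: [0.129, 1.567, -0.13]
contact_force: [-4.0, -0.3, 5.4]
opening: 0.0554
```

Seated. Release, clear upward, and check everything, including the tray from the clear top view.

```bash
python3 -m crank '[[[0,0,0,0],[0,0,0,0],[0,0,0,0],[0,0,0,0],[0,0,0,0]]]' 1
python3 -m crank '[[[0,0,0.03,0],[0,0,0.06,0],[0,0,0.09,0],[0,0,0.12,0],[-0.03,0.02,0.13,0]]]'
python3 -m crank '[[[-0.03,0.025,0.03,0],[-0.06,0.05,0.05,0],[-0.09,0.075,0.05,0],[-0.12,0.1,0.05,0],[-0.14,0.12,0.05,0]]]'
python3 -m crank '[[[0,0.03,0,0],[0,0.06,0,0],[0,0.09,0,0],[0,0.12,0,0],[0,0.12,0,0]]]'
python3 m.py top scene
python3 - <<'E'
from h import *
p,w,m=pts('top');cv2.imwrite('pics/t9.png',p[:,:,::-1])
cv2.imwrite('pics/t9b.png',cv2.resize(p[115:200,310:390,::-1],None,fx=7,fy=7))
k=colmask(p,'white')&(w[...,2]>.08)&(w[...,2]<.12)&(w[...,0]>.6)&(w[...,0]<.76)&(abs(w[...,1]+.19)<.06)
q=w[k];A=np.c_[q[:,:2],np.ones(len(q))];s=np.linalg.lstsq(A,q[:,2],rcond=None)[0]
nrm=np.array([-s[0],-s[1],1]);nrm/=np.linalg.norm(nrm)
c=(q.min(0)+q.max(0))/2;print(k.sum(),'tilt',np.arccos(nrm[2]),'lid',c,'mean',q.mean(0),'centre',q.mean(0)-.035*nrm)
E
```

```text
t: 42.07
tool_pos: [0.5551, 0.0114, 0.066]
tool_rot: [0.13, 1.567, -0.13]
contact_force: [0.5, -0.8, 0.8]
opening: 0.0857
t: 42.48
tool_pos: [0.5302, 0.0292, 0.2023]
tool_rot: [0.131, 1.556, -0.133]
contact_force: [-1.0, 1.0, 1.3]
opening: 0.0853
t: 42.9
tool_pos: [0.3834, 0.1525, 0.247]
tool_rot: [0.13, 1.565, -0.129]
contact_force: [-0.3, 0.2, 0.3]
opening: 0.0854
t: 43.32
tool_pos: [0.3845, 0.275, 0.246]
tool_rot: [0.127, 1.568, -0.125]
contact_force: [-0.7, 0.7, 1.1]
opening: 0.0853
top
 lid gold [269 172  22  21 369] [0.5531 0.0125 0.0281] dz 0.1048 top-pts mean [0.5533 0.0127 0.1047]
 lid red [192 143  23  21 355] [0.6339 0.2046 0.028 ] dz 0.1047 top-pts mean [0.6335 0.2052 0.1048]
 lid green [396 212  22  22 362] [ 0.4419 -0.3051  0.0279] dz 0.1046 top-pts mean [ 0.4423 -0.3046  0.1045]
 lid white [359  70  72  16 554] [ 0.8281 -0.2967  0.0942] dz 0.0967 top-pts mean [ 0.8285 -0.2921  0.097 ]
 lid white [120  74  61  17 554] [0.825  0.3404 0.0798] dz 0.0971 top-pts mean [0.8287 0.344  0.0974]
 box gold [0.5529 0.0109 0.131  0.1299] 6.4 dz 0.043
 box red [0.6334 0.2045 0.1304 0.1305] 0.5 dz 0.0429
 box green [ 0.4407 -0.3065  0.1293  0.1278] 88.5 dz 0.0424
scene
 lid gold [298 206  24  22 391] [0.5554 0.0075 0.0309] dz 0.1041 top-pts mean [0.5549 0.009  0.1038]
 lid red [366 170  23  19 320] [0.6371 0.2005 0.031 ] dz 0.1039 top-pts mean [0.6352 0.2018 0.1036]
 lid green [166 285  27  27 568] [ 0.4441 -0.3101  0.0298] dz 0.1046 top-pts mean [ 0.4443 -0.3102  0.1043]
 lid white [335 359  52  61 832] [ 0.8289 -0.2697  0.0618] dz 0.096 top-pts mean [ 0.8269 -0.2607  0.0961]
 box gold [0.5534 0.0082 0.1305 0.1338] 6.3 dz 0.0421
 box red [0.6334 0.2019 0.1331 0.1302] 90.0 dz 0.0419
 box green [ 0.4422 -0.3104  0.1291  0.1317] 87.2 dz 0.0427
309 tilt 0.2580585199818514 lid [ 0.68537565 -0.19112041  0.09052997] mean [ 0.68465093 -0.19076912  0.09024726] centre [ 0.67581392 -0.18946901  0.05640621]
```

View pics/t9.png

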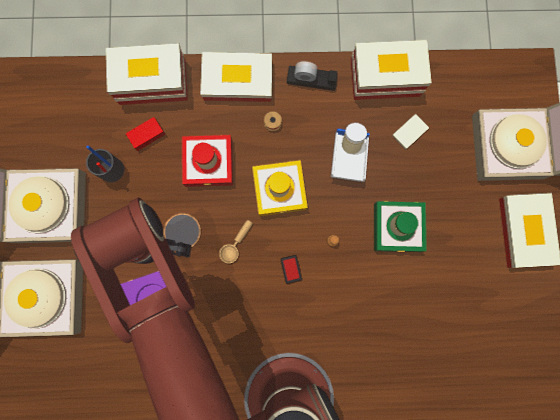

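View pics/t9b.png

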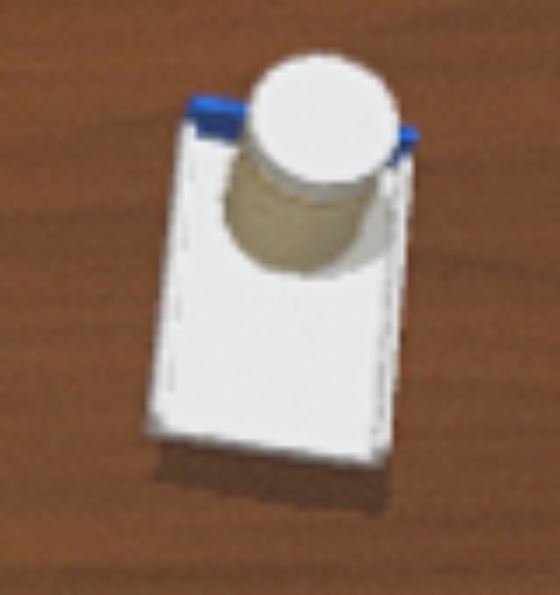

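```bash
python3 -m crank '[[[0,0,0,0],[0,0,0,0],[0,0,0,0]]]'; python3 -c "
from station import *
print(finish_job())"
```

```text
t: 43.72
tool_pos: [0.3854, 0.2705, 0.2461]
tool_rot: [0.131, 1.567, -0.131]
contact_force: [0.1, 0.5, 0.4]
opening: 0.0852
the job is handed in; nothing more can be done
None
```

All four jars are where the task asked for them, and I handed the job in at about 43.7 s of the 109 s allowed. No jar fell or tipped, and `finish_job()` gave no verdict.

**What I did:**
- **White jar:** I pressed it flat onto the tray slope while still gripped. On release it stood about 5 mm short of the stop, so I pushed it home with closed fingers until it would move no further.
- **Other jars:** I parked the gold jar on the coaster. Then red went to the red box, green to the green box and gold to the gold box.

**Last checks:**
- **Boxes:** From the top camera, the red, green and gold lid centres are within about 2 mm of the middle of their boxes. Lid height is about 105 mm, which matches standing on the recess floor.
- **Tray:** The white jar leans 0.258 rad, its centre is at about 56.4 mm (56.9 expected), and it stands within about 2 mm of mid-width.
- **Arm:** It was well clear of everything, with the gripper open.

**Disagreements:**
- **Scene camera:** It places objects 3–5 mm off in y compared with the top and wrist cameras, but it does so for the boxes and lids alike. I used the top and wrist cameras.
- **White jar against the stop:** My first pixel estimate of its home position is about 3 mm further downhill than where the jar measures now. The wrist camera shows it touching the stop, and the push met a hard stop (about 28 N with almost no movement). I took it as home.

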